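# Snap the calibration bar into the analyser's spring clips

## Robot

A 7-joint arm with a two-finger parallel gripper is mounted at the origin on the work surface. World frame = base frame: x ahead of the robot, y to its left, z up, the work surface at z = 0. Lengths are in m, angles in rad, forces in N, time in s.
With the tool pointing down it reaches from about 0.425 to 0.825 m from the base axis. Payload 3.6 kg.
Tool frame: the origin (TCP) lies between the finger pads; the fingertips stand 25 mm ahead of it and the grasp point (between the pads) lies 6 mm ahead of it (env.finger_overhang is the distance from the TCP to the fingertips, in m); z points along the fingers, y is the direction in which the jaws open and shut (so a half turn about z gives the same grasp; the last joint's range is limited). The gripper opens to 93 mm and grips with 3 to 60 N. Pads are 15 mm wide; open, the fingers measure 128 mm over their backs; the gripper's body (75 mm by 188 mm) begins 65 mm behind the grasp point.
Start: joints at [-1.375, 0.615, -0.013, 1.423, 0.008, 1.103, -0.04], TCP at [0.144, 0.634, 0.244] pointing down, gripper open.
Joint ranges: [-3.12, 3.12], [-0.3, 2.06], [-1.34, 1.32], [0.26, 2.42], [-1.36, 4.5], [0.01, 1.98], [-2.84, 2.84]. Speed limits (rad/s): [2.79, 2.79, 3.14, 3.14, 3.14, 3.14, 3.14].

## Interface

Orientations are given as a unit quaternion [w, x, y, z].
In Python, from cell import readout, viewer, workorder, env gives the robot as it stands. The module is installed in compiled form; this text tells all that it offers.
- The arm moves only by the tool arm_command, never from a script. Its argument "deltas" is a list of rows, each a list of 3 entries, a list of its own where there are three numbers: the shift along the tool's x, y, z in mm, then the turn, a rotation vector about the tool's x, y, z in rad, then the opening, from 0 (shut) to 1 (fully open). A call has 1 to 8 rows; each row is the pose to reach, as a shift and turn from the pose commanded when the call began, along the tool's axes at that moment; what a row does not reach only later rows make up. A row lasts 1/10 s, in which the tool goes at most 50 mm and 8.59 degrees, less where a joint would pass 70% of its speed; a pose out of reach is approached as far as the arm can. A call with a gripper value outside its range is refused whole. The fingers move at their own pace and stop on an object; "newtons" is the grip in N (left out, the last holds). Time passes only in rows, so rows that repeat a pose let the fingers close. It gives the time, the measured TCP pose, the force and the opening at its end, in the units of the state.
- readout.get_state(): the state, without advancing time (a new reading comes with each control period).
- viewer.camera(name): name is "side" or "top"; returns a dict with "pixels" (384x512x3 uint8, blue, green, red), "fx", "fy", "cx", "cy" (pixels), "cam_to_world" (4x4, takes a point from camera to world coordinates). Camera axes: x right, y up, looking along -z (the intrinsics and any distortion apply to the point x, -y, -z); pixel columns grow to the right and rows downward; lengths in m; the calibration is good to about 2 mm. A picture is of the moment at which its call begins. There is no depth.
- workorder.sign_off(): hands the job in, once; it reports no verdict.
The state is a dict: "time": time; "qpos": joint angles; "joint_vel": joint speeds; "effort": joint torques, N m; "ee_pos": TCP position; "tool_rot": TCP orientation; "ft_force": force on the tool from outside, world axes, zero at the start; "torque": the same for the moment, N m; "opening": finger opening in m.
Only numpy, scipy, OpenCV 4.12 (cv2) and the standard library are available. Lean on these libraries where they do the work, as an engineer would, in place of code of your own. Each camera call takes 0.05 s, during which the arm holds its last target. There are 200 camera calls.

## Task

Take the calibration bar with the red grip and press it, level and centred, down between the two spring clips of the white holder until both clips have snapped over its ends, then let go of it. Press gently, feeling for the snap and the floor, because the holder must not be overloaded: stay under 35 N between bar and holder. Leave the blue bar and everything else on the bench where it is.

Things in the scene. Friction and masses are not known exactly. Their poses are not given: they have to be found in the camera images.
- bar_red: calibration bar with a RED grip, 0.15 to 0.26 kg, grip up on the bench. Steel, 100 mm long (own x), 18 wide (y), 20 high; each end a wedge chamfered at 45 degrees from above and below to an edge 10 mm above the underside. Red grip block on its middle: 26 (x) x 20 (y) mm, from 20 to 60 mm above the underside. Origin: centre of the underside. Either way round fits
- holder: white holder fixed to the bench: box 160 mm (own x) x 60 (y) x 38 high on a 180 x 76 black foot. Origin: centre of its underside. The bar goes over the origin, lying along own x. Inside stands an aluminium cradle with the clips; its height is set by a screw and NOT MEASURED: its floor lies anywhere from 42 to 78 mm above the origin, and does not move when pressed
- cradle_low (a point): point of the holder where the centre of the cradle's flat, hard floor would be at its LOWEST setting (42 mm up); the true floor, with the clips, is 0 to 36 mm above it: feel for it. Black guide cheeks 30 mm either side of the middle leave 22 mm for the 18 mm bar, flaring at their tops 16 mm above the floor
- snap_low (a point): point 5 mm above point cradle_low: the bar's underside at the SNAP if the cradle is at its lowest; up to 36 mm higher if it is not. The bar's lower chamfers meet the noses with its underside about 12 mm above the true floor; about 5 mm above the floor the noses pass its end edges and snap over its upper chamfers. Well past it the clips push the bar down and hold it
- clip_a (a joint): spring clip at the holder's +x end: hinged brass leaf topped by a slippery white nose rod, 6 mm thick, lying across. 0 rad = empty, sprung inward; grows outward; about 0.2 as the bar's end passes, 0.0 to 0.15 once snapped over it (0.07 if the bar is centred lengthwise). Empty, the two rods' centres are 94 mm apart and 15 mm above the cradle floor.
- clip_b (a joint): spring clip at the holder's -x end: hinged brass leaf topped by a slippery white nose rod, 6 mm thick, lying across. 0 rad = empty, sprung inward; grows outward; about 0.2 as the bar's end passes, 0.0 to 0.15 once snapped over it (0.07 if the bar is centred lengthwise). Pressing a bar down takes up to 12 to 20 N in all, then the force falls away at the snap.
- bar_blue: the other bar, same shape and size as the red one but with a BLUE grip; leave it alone. Origin: centre of its underside, x along its length
- bangle: gold-coloured bangle lying flat, 66 mm across, 8 mm high; bystander, origin under its centre
- sample_box: closed blue box 60 x 40 x 22 mm; bystander, origin under its centre
- weight: brass check weight, 28 mm across, 36 mm high; bystander, origin under its centre
- jar: jar with white cap, 48 mm across, 60 mm high; bystander, origin under its centre
- coin: steel-coloured disc 30 mm across, 5 mm thick, lying flat; bystander, origin under its centre
- cup: small open cup 60 mm across, 50 mm high; bystander, origin under its centre
There are look-alikes about, which are no part of the job. What is shaped like the bar_red but green or yellow is not meant.

How it is judged:
By the outcome, as a careful person would: the job done as asked, in the order asked, and still so for the second after the job is handed in, with the robot touching nothing.
It also fails if it takes over 54 s, if anything falls off the work surface, if the arm or the gripper's body presses on something with over 40 N, if the wrist force passes 120 N, or if a joint passes its speed limit or range.

## Working session

There is one attempt and no reset: what is moved stays moved. The work goes in short steps, Python scripts to look and compute and a tool call to move; the robot and the scene stay as the last step left them, time stands still between calls to the robot, and variables do not carry over. Pictures are saved under pics/ and viewed, about 8 in all and at most 12, crops included, and the job is handed in when it is done.

Besides the shell and the picture viewer there is one more tool, called after "Emit:" in YAML: its name, and indented under it one key for each argument. arm_command: Moves the arm, as the interface text tells. Its arguments: {"type":"object","properties":{"deltas":{"type":"array","items":{"type":"array"}},"newtons":{"type":"number"}},"required":["deltas"]}

```bash
mkdir -p pics
cat > h.py <<'E'
import numpy as np, cv2
from cell import readout, viewer, workorder, env
def snap(n,f):
    c=viewer.camera(n); cv2.imwrite(f'pics/{f}.png',c['pixels']); np.save(f'pics/{f}.npy',np.array([c],dtype=object),allow_pickle=True); return c
def load(f): return np.load(f'pics/{f}.npy',allow_pickle=True)[0]
def ray(c,u,v):
    T=np.array(c['cam_to_world']); d=T[:3,:3]@np.array([(u-c['cx'])/c['fx'],-(v-c['cy'])/c['fy'],-1.]); return T[:3,3],d
def plane(c,u,v,z):
    o,d=ray(c,u,v); return o+d*(z-o[2])/d[2]
def proj(c,p):
    T=np.array(c['cam_to_world']); q=T[:3,:3].T@(np.array(p)-T[:3,3]); return c['cx']+c['fx']*q[0]/-q[2], c['cy']-c['fy']*q[1]/-q[2]
E
python3 - <<'E'
from h import *
a=snap('top','t0');b=snap('side','s0')
for c in(a,b): print({k:np.round(v,3).tolist() for k,v in c.items() if k!='pixels'})
s=readout.get_state();print({k:np.round(v,3).tolist() for k,v in s.items()})
E
```

```text
{'fx': 408.117, 'fy': 408.117, 'cx': 260.663, 'cy': 194.429, 'cam_to_world': [[0.012, 0.999, -0.035, 0.508], [-1.0, 0.012, 0.004, -0.011], [0.005, 0.035, 0.999, 1.364], [0.0, 0.0, 0.0, 1.0]]}
{'fx': 414.892, 'fy': 414.892, 'cx': 258.103, 'cy': 190.832, 'cam_to_world': [[0.86, 0.364, -0.357, 0.19], [-0.51, 0.641, -0.574, -0.605], [0.02, 0.675, 0.737, 0.826], [0.0, 0.0, 0.0, 1.0]]}
{'time': 0.1, 'qpos': [-1.374, 0.616, -0.013, 1.425, 0.008, 1.103, -0.04], 'joint_vel': [0.0, -0.002, 0.0, -0.004, 0.0, -0.001, -0.001], 'effort': [0.001, -46.004, 0.21, -16.624, -0.061, 0.017, 0.0], 'ee_pos': [0.143, 0.633, 0.243], 'tool_rot': [-0.0, 0.111, 0.994, -0.001], 'ft_force': [-0.771, -0.162, 0.036], 'torque': [0.001, -0.007, 0.008], 'opening': 0.093}
```

View pics/t0.png

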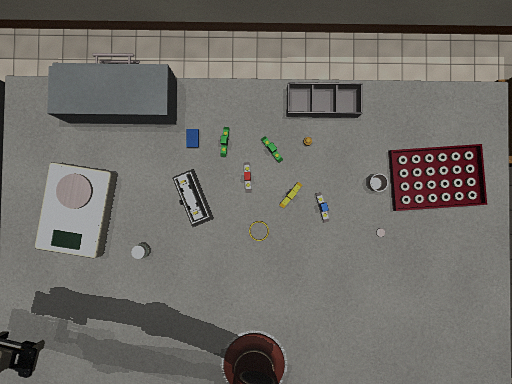

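View pics/s0.png

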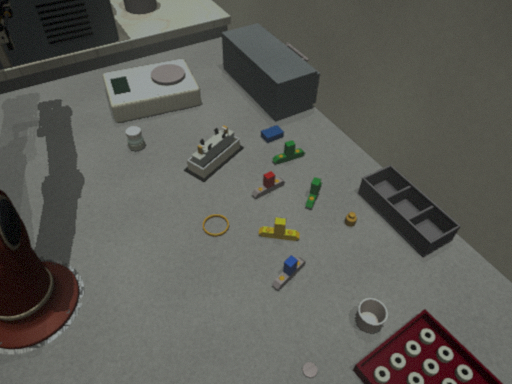

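The top view shows the red bar at about (248,176), the holder at (192,197) and the blue bar at (323,207). In the side view the red grip is at (269,180) and the holder at (214,152). Next I'll measure these by masks and view enlarged crops.

Run:
```python
from h import *
a=load('t0');b=load('s0')
def redgrip(c,x0,x1,y0,y1):
    h=cv2.cvtColor(c['pixels'],cv2.COLOR_BGR2HSV); m=(((h[...,0]<8)|(h[...,0]>172))&(h[...,1]>140)&(h[...,2]>60)).astype(np.uint8)
    m2=np.zeros_like(m);m2[y0:y1,x0:x1]=m[y0:y1,x0:x1]; v,u=np.nonzero(m2); return u.mean(),v.mean(),len(u)
ra=redgrip(a,230,270,155,200);rb=redgrip(b,250,290,165,200);print(ra,rb)
print('grip from top @.06',plane(a,*ra[:2],.06),'side@.045',plane(b,*rb[:2],.045))
def crop(c,x0,y0,x1,y1,s): return cv2.resize(c['pixels'][y0:y1,x0:x1],None,fx=s,fy=s,interpolation=cv2.INTER_CUBIC)
L=crop(a,165,155,265,235,5); R=crop(b,180,115,300,205,5)
im=np.zeros((600,800,3),np.uint8)
L=cv2.resize(L,(400,320));R=cv2.resize(R,(400,300)); 
cv2.imwrite('pics/c1.png',np.vstack([crop(a,165,155,265,230,6)[:, :],]))
cv2.imwrite('pics/c2.png',crop(b,180,115,300,205,6))
```

```text
(np.float64(246.625), np.float64(175.47916666666666), 48) (np.float64(268.6530612244898), np.float64(175.12244897959184), 49)
grip from top @.06 [0.61378236 0.02948784 0.06      ] side@.045 [0.62165179 0.0371401  0.045     ]
```

View pics/c1.png

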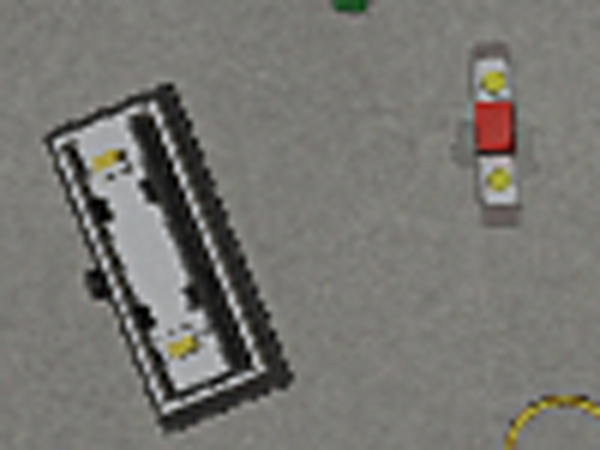

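View pics/c2.png

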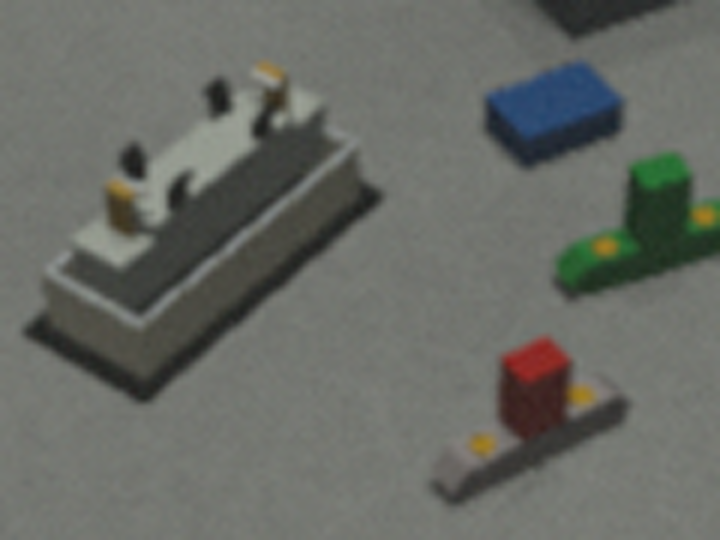

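The crops show the bar lying along roughly world x. The holder is rotated by about 22° and its cradle stands well above the rim. The four cheeks and the two brass clips are visible in both views, so I'll triangulate them.

Run:
```python
from h import *
a=load('t0');b=load('s0')
def A(u,v): return ((u+.5)/6-.5+165,(v+.5)/6-.5+155)
def B(u,v): return ((u+.5)/6-.5+180,(v+.5)/6-.5+115)
def tri(p,q):
    o1,d1=ray(a,*p);o2,d2=ray(b,*q); d1/=np.linalg.norm(d1);d2/=np.linalg.norm(d2)
    M=np.stack([d1,-d2],1); s=np.linalg.lstsq(M,o2-o1,rcond=None)[0]
    x,y=o1+d1*s[0],o2+d2*s[1]; return (x+y)/2,np.linalg.norm(x-y)
# cheeks: top image order / side order
T=[(100,210),(140,318),(148,190),(193,295)]
S=[(218,97),(132,160),(265,123),(180,190)]
P=[]
for t,s in zip(T,S):
    p,e=tri(A(*t),B(*s));P.append(p);print('cheek',np.round(p,4),round(e,4))
print('cheek mean',np.mean(P,0))
for t,s in [((107,158),(272,78)),((183,345),(120,193))]: print('clip',np.round(tri(A(*t),B(*s)),4) if 0 else tri(A(*t),B(*s)))
F=[plane(a,*A(*c),.006) for c in [(48,135),(170,85),(290,380),(165,430)]]
F=np.array(F);print('foot top',F.mean(0),[np.linalg.norm(F[i]-F[(i+1)%4]) for i in range(4)])
d=(F[0]+F[1]-F[2]-F[3]);print('yaw holder',np.degrees(np.arctan2(d[1],d[0])))
d=(F[0]+F[3]-F[1]-F[2]);print('short axis yaw',np.degrees(np.arctan2(d[1],d[0])))
G=np.array([plane(b,*B(*c),.0) for c in [(25,330),(147,400),(382,197)]]);print('side foot',(G[0]+G[2])/2,np.linalg.norm(G[1]-G[0]),np.linalg.norm(G[2]-G[1]),np.degrees(np.arctan2(*(G[2]-G[1])[1::-1])))
e=[plane(a,*A(*c),.01) for c in [(490,44),(500,223)]]
d=e[0]-e[1];print('bar ends top',e,np.linalg.norm(d),np.degrees(np.arctan2(d[1],d[0])),(e[0]+e[1])/2)
e=[plane(b,*B(*c),.01) for c in [(627,400),(443,485)]]
d=e[0]-e[1];print('bar ends side',e,np.linalg.norm(d),np.degrees(np.arctan2(d[1],d[0])),(e[0]+e[1])/2)
e=[plane(a,*A(*c),.02) for c in [(493,82),(499,180)]];d=e[0]-e[1];print('dots',np.degrees(np.arctan2(d[1],d[0])),(e[0]+e[1])/2)
print('grip top',plane(a,*A(493.5,126),.06), 'side', plane(b,*B(536,362),.06), tri(A(493.5,126),B(536,362)))
```

```text
cheek [0.566  0.2341 0.0769] 0.0018
cheek [0.5102 0.2115 0.0787] 0.0032
cheek [0.5774 0.2093 0.0746] 0.0026
cheek [0.522  0.1846 0.0761] 0.0017
cheek mean [0.54390128 0.2098755  0.07657191]
clip (array([0.5930491 , 0.23044022, 0.0801604 ]), np.float64(0.0013119167944782145))
clip (array([0.49525079, 0.18859867, 0.08283589]), np.float64(0.000658040182706948))
foot top [0.54270888 0.20978182 0.006     ] [np.float64(0.07304004930595875), np.float64(0.17700442458110816), np.float64(0.07428453908276224), np.float64(0.1762102144612681)]
yaw holder 22.845073479461004
short axis yaw 112.81028681832947
side foot [0.54544093 0.21073417 0.        ] 0.07556844511428386 0.17604773699836276 23.03681544314786
bar ends top [array([0.66307094, 0.03287754, 0.01      ]), array([0.56377037, 0.02602107, 0.01      ])] 0.09953699798560384 3.949874529789759 [0.61342066 0.02944931 0.01      ]
bar ends side [array([0.6653427 , 0.02510322, 0.01      ]), array([0.56640509, 0.02164572, 0.01      ])] 0.09899800792613733 2.00145679617454 [0.6158739  0.02337447 0.01      ]
dots 4.2541918246296655 [0.61398039 0.02861844 0.02      ]
grip top [0.61345645 0.02881655 0.06      ] side [0.61436146 0.02510747 0.06      ] (array([0.61485451, 0.02822754, 0.05696556]), np.float64(0.0026724492064727516))
```

```bash
cat >> h.py <<'E'
from scipy.spatial.transform import Rotation as Ro
def goto(x,y,z,yaw):
    """print tool-frame shift (mm) and turn so TCP is at xyz, pointing down, jaws across a bar of this yaw (deg)"""
    s=readout.get_state(); q=np.array(s['tool_rot']); R=Ro.from_quat(q[[1,2,3,0]])
    d=R.inv().apply(np.array([x,y,z])-s['ee_pos'])*1000
    best=None
    for k in (90,-90):
        j=np.radians(yaw+k); yv=np.array([np.cos(j),np.sin(j),0]); zv=np.array([0,0,-1.]); xv=np.cross(yv,zv)
        r=(R.inv()*Ro.from_matrix(np.stack([xv,yv,zv],1))).as_rotvec()
        if best is None or np.linalg.norm(r)<np.linalg.norm(best): best=r
    print('t',round(s['time'],2),'pos',np.round(s['ee_pos'],4),'F',np.round(s['ft_force'],2),'open',round(s['opening'],4),'j7',round(s['qpos'][6],2)); print('shift',np.round(d,1),'turn',np.round(best,4))
E
python3 -c "
from h import *
goto(.614,.028,.2,4)"
```

```text
t 0.1 pos [0.1435 0.6333 0.2426] F [-0.77 -0.16  0.04] open 0.0927 j7 -0.04
shift [-592.6 -486.3   43.7] turn [-0.0022 -0.0003 -0.2926]
```

Emit:
arm_command:
  deltas:
    - [[-593,-486,44],[0,0,-0.293],1]
    - [[-593,-486,44],[0,0,-0.293],1]
    - [[-593,-486,44],[0,0,-0.293],1]
    - [[-593,-486,44],[0,0,-0.293],1]
    - [[-593,-486,44],[0,0,-0.293],1]
    - [[-593,-486,44],[0,0,-0.293],1]
    - [[-593,-486,44],[0,0,-0.293],1]
    - [[-593,-486,44],[0,0,-0.293],1]

```text
time: 0.9
ee_pos: [0.3897, 0.3169, 0.2205]
tool_rot: [-0.0, -0.035, 0.999, -0.0]
ft_force: [0.4, 0.2, -0.0]
opening: 0.0932
```

```bash
python3 -c "
from h import *
goto(.614,.028,.16,4)"
```

```text
t 0.9 pos [0.3897 0.3169 0.2205] F [ 0.38  0.21 -0.04] open 0.0932 j7 0.88
shift [-203.4 -304.    60.5] turn [-0.0003 -0.0003  0.0006]
```

Emit:
arm_command:
  deltas:
    - [[-203,-304,60],[0,0,0],1]
    - [[-203,-304,60],[0,0,0],1]
    - [[-203,-304,60],[0,0,0],1]
    - [[-203,-304,60],[0,0,0],1]
    - [[-203,-304,60],[0,0,0],1]
    - [[-203,-304,60],[0,0,0],1]
    - [[-203,-304,60],[0,0,0],1]
    - [[-203,-304,60],[0,0,0],1]

```text
time: 1.7
ee_pos: [0.6145, 0.0229, 0.1592]
tool_rot: [-0.0, -0.031, 1.0, -0.002]
ft_force: [-0.1, -0.5, 0.5]
opening: 0.0931
```

Run:
```python
from h import *
goto(.614,.028,.16,4)
a=snap('top','t1');b=snap('side','s1')
print('red expected',proj(a,(.614,.028,.06)),proj(b,(.614,.028,.06)))
p,q=[proj(c,readout.get_state()['ee_pos']) for c in(a,b)];print(p,q)
def cr(c,u,v,s=5,w=78,h=55): return cv2.resize(c['pixels'][int(v)-h:int(v)+h,int(u)-w//1:int(u)+w],None,fx=s,fy=s,interpolation=cv2.INTER_CUBIC)
cv2.imwrite('pics/c3.png',cr(b,268,165))
```

```text
t 1.7 pos [0.6145 0.0229 0.1592] F [-0.09 -0.47  0.5 ] open 0.0931 j7 1.53
shift [ 0.2  5.1 -0.8] turn [-0.0042 -0.0007 -0.0071]
red expected (np.float64(247.0906456660334), np.float64(175.4171285732055)) (np.float64(268.21515438539075), np.float64(174.27702584284896))
(np.float64(247.30284013966454), np.float64(172.7989516473207)) (np.float64(270.4055478657469), np.float64(146.32191806753784))
```

View pics/c3.png

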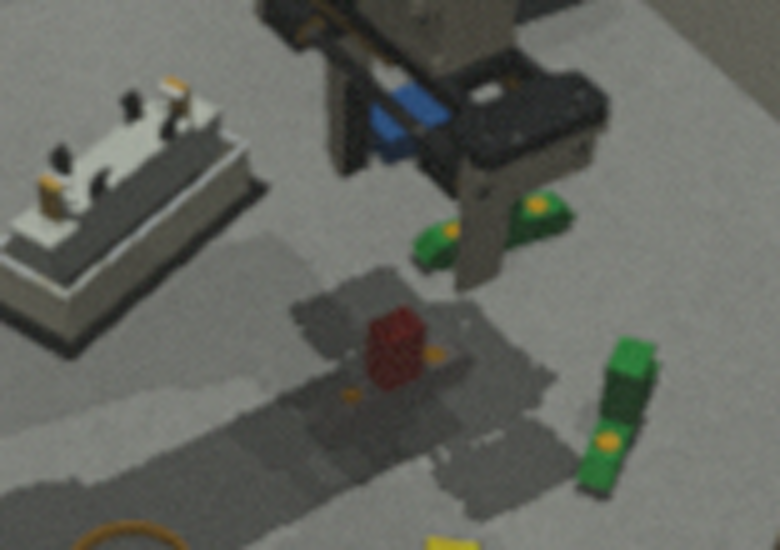

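The crop shows the jaws straddling the red grip, with the fingertips at about (272,156), where the calibration puts them. Descending now.

```bash
python3 -c "
from h import *
goto(.614,.028,.048,4)"
```

```text
t 1.8 pos [0.6137 0.0245 0.1592] F [ 0.2   0.39 -0.03] open 0.093 j7 1.53
shift [ -0.7   3.8 111.2] turn [-0.0031 -0.0014 -0.007 ]
```

Emit:
arm_command:
  deltas:
    - [[-0.5,3.5,40],[0,0,0],1]
    - [[-0.5,3.5,70],[0,0,0],1]
    - [[-0.5,3.5,90],[0,0,0],1]
    - [[-0.5,3.5,100],[0,0,0],1]
    - [[-0.5,3.5,111],[0,0,0],1]
    - [[-0.5,3.5,111],[0,0,0],1]
    - [[-0.5,3.5,111],[0,0,0],1]

```text
time: 2.5
ee_pos: [0.6134, 0.0337, 0.0504]
tool_rot: [0.001, -0.035, 0.999, 0.0]
ft_force: [0.7, -0.6, -0.1]
opening: 0.093
```

```bash
python3 -c "
from h import *
goto(.614,.028,.048,4)"
```

```text
t 2.5 pos [0.6134 0.0337 0.0504] F [ 0.65 -0.59 -0.13] open 0.093 j7 1.51
shift [-0.2 -5.7  2.4] turn [0.0001 0.0011 0.0008]
```

Emit:
arm_command:
  deltas:
    - [[0,-5.5,2],[0,0,0],1]
    - [[0,-5.5,2],[0,0,0],1]
    - [[0,-5.5,2],[0,0,0],0]
    - [[0,-5.5,2],[0,0,0],0]
    - [[0,-5.5,2],[0,0,0],0]
    - [[0,-5.5,2],[0,0,0],0]
    - [[0,-5.5,2],[0,0,0],0]
    - [[0,-5.5,2],[0,0,0],0]
  newtons: 40

```text
time: 3.3
ee_pos: [0.6134, 0.0279, 0.0477]
tool_rot: [-0.0, -0.035, 0.999, -0.0]
ft_force: [0.1, 0.1, -0.0]
opening: 0.0497
```

Emit:
arm_command:
  deltas:
    - [[0,0,0],[0,0,0],0]
    - [[0,0,0],[0,0,0],0]
    - [[0,0,0],[0,0,0],0]
    - [[0,0,0],[0,0,0],0]

```text
time: 3.7
ee_pos: [0.6134, 0.0279, 0.0477]
tool_rot: [-0.0, -0.035, 0.999, 0.0]
ft_force: [0.4, 0.2, -0.9]
opening: 0.0201
```

```bash
python3 -c "
from h import *
goto(.544,.210,.165,22.9)"
```

```text
t 3.7 pos [0.6134 0.0279 0.0477] F [ 0.42  0.16 -0.85] open 0.0201 j7 1.52
shift [  56.4  186.6 -117.3] turn [ 0.000e+00 -1.000e-04 -3.294e-01]
```

Emit:
arm_command:
  deltas:
    - [[0,0,-20],[0,0,0],0]
    - [[0,0,-50],[0,0,0],0]
    - [[0,0,-85],[0,0,0],0]
    - [[5,15,-117],[0,0,-0.03],0]
    - [[15,50,-127],[0,0,-0.09],0]
    - [[27,90,-127],[0,0,-0.16],0]
    - [[39,130,-127],[0,0,-0.23],0]
    - [[48,160,-127],[0,0,-0.28],0]
  newtons: 50

```text
time: 4.5
ee_pos: [0.5522, 0.1871, 0.1744]
tool_rot: [-0.001, -0.177, 0.984, 0.001]
ft_force: [0.4, 0.1, -2.8]
opening: 0.0198
```

```bash
python3 -c "
from h import *
goto(.544,.210,.165,22.9)"
```

```text
t 4.5 pos [0.5522 0.1871 0.1744] F [ 0.44  0.12 -2.82] open 0.0198 j7 1.48
shift [-0.3 24.2  9.4] turn [ 0.0019 -0.0014 -0.0444]
```

Emit:
arm_command:
  deltas:
    - [[0,12,5],[0,0,-0.03],0]
    - [[0,20,9],[0,0,-0.044],0]
    - [[0,24,9],[0,0,-0.044],0]
    - [[0,24,9],[0,0,-0.044],0]
    - [[0,24,9],[0,0,-0.044],0]
    - [[0,24,9],[0,0,-0.044],0]

```text
time: 5.1
ee_pos: [0.5468, 0.2051, 0.1658]
tool_rot: [0.0, -0.195, 0.981, -0.0]
ft_force: [-0.1, 0.7, -2.3]
opening: 0.0197
```

Run:
```python
from h import *
goto(.544,.210,.165,22.9)
a=snap('top','t2');b=snap('side','s2')
goto(.544,.210,.165,22.9)
cv2.imwrite('pics/c4.png',cv2.resize(b['pixels'][80:180,155:285],None,fx=6,fy=6,interpolation=cv2.INTER_CUBIC))
```

```text
t 5.1 pos [0.5468 0.2051 0.1658] F [-0.06  0.75 -2.27] open 0.0197 j7 1.47
shift [0.7 5.6 0.8] turn [-0.001   0.0001 -0.008 ]
t 5.2 pos [0.5465 0.2057 0.1658] F [ 1.18 -1.07 -1.96] open 0.0197 j7 1.47
shift [0.7 5.  0.8] turn [-0.0005  0.0002 -0.0072]
```

View pics/c4.png

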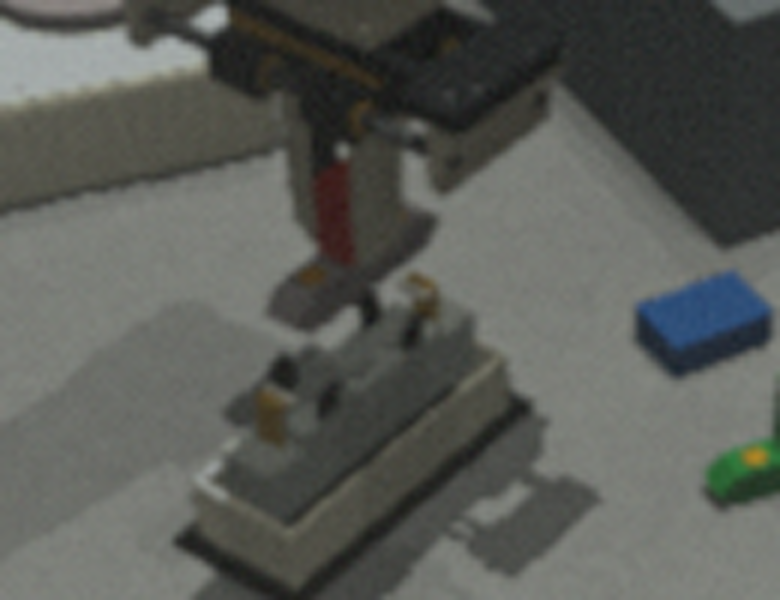

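The side crop shows the bar level and parallel to the cradle, slightly short of it towards the camera. I'll compare the projected and seen bar ends to catch any camera or arm offset.

Run:
```python
from h import *
b=load('s2')
p=np.array(readout.get_state()['ee_pos']);y=np.radians(22.9-.4);u=np.array([np.cos(y),np.sin(y),0]);n=np.array([-u[1],u[0],0])
C=lambda q:np.round(((q[0]-155+.5)*6-.5,(q[1]-80+.5)*6-.5),0)
for s in(-1,1):
  for w in (-.009,.009):
    print('end edge',s,w,C(proj(b,p+s*.05*u+w*n+[0,0,-.0377])))
print('holder top rim/foot')
h=np.array([.544,.210,0]);y=np.radians(22.9);u=np.array([np.cos(y),np.sin(y),0]);n=np.array([-u[1],u[0],0])
for s,w in((-1,-1),(1,-1),(-1,1)): print('foot0',s,w,C(proj(b,h+s*.09*u+w*.038*n)))
for s in(-1,1):
  for w in(-1,1): print('cheek',s,w,C(proj(b,h+s*.03*u+w*.013*n+[0,0,.0765])))
import sys
print('t2 exists')
```

```text
end edge -1 -0.009 [289. 332.]
end edge -1 0.009 [258. 315.]
end edge 1 -0.009 [437. 220.]
end edge 1 0.009 [406. 205.]
holder top rim/foot
foot0 -1 -1 [292. 615.]
foot0 1 -1 [533. 407.]
foot0 -1 1 [170. 544.]
cheek -1 -1 [325. 398.]
cheek -1 1 [282. 374.]
cheek 1 -1 [410. 330.]
cheek 1 1 [368. 308.]
t2 exists
```

Emit:
arm_command:
  deltas:
    - [[0.5,5,10],[0,0,-0.007],0]
    - [[0.5,5,20],[0,0,-0.007],0]
    - [[0.5,5,20],[0,0,-0.007],0]
    - [[0.5,5,20],[0,0,-0.007],0]
    - [[0.5,5,20],[0,0,-0.007],0]

```text
time: 5.7
ee_pos: [0.5439, 0.211, 0.1458]
tool_rot: [0.0, -0.199, 0.98, -0.0]
ft_force: [0.2, -0.2, -3.2]
opening: 0.0198
```

Run:
```python
from h import *
goto(.544,.210,.145,22.9)
a=snap('top','t3');b=snap('side','s3')
goto(.544,.210,.145,22.9)
cv2.imwrite('pics/c5.png',cv2.resize(b['pixels'][80:180,155:285],None,fx=6,fy=6,interpolation=cv2.INTER_CUBIC))
```

```text
t 5.7 pos [0.5439 0.211  0.1458] F [ 0.24 -0.2  -3.21] open 0.0198 j7 1.47
shift [ 0.3 -1.   0.8] turn [-0.0001  0.0002  0.0015]
t 5.8 pos [0.544  0.2111 0.146 ] F [-0.75  0.23 -2.5 ] open 0.0195 j7 1.47
shift [ 0.4 -1.   1. ] turn [-0.0001  0.0007  0.0014]
```

View pics/c5.png

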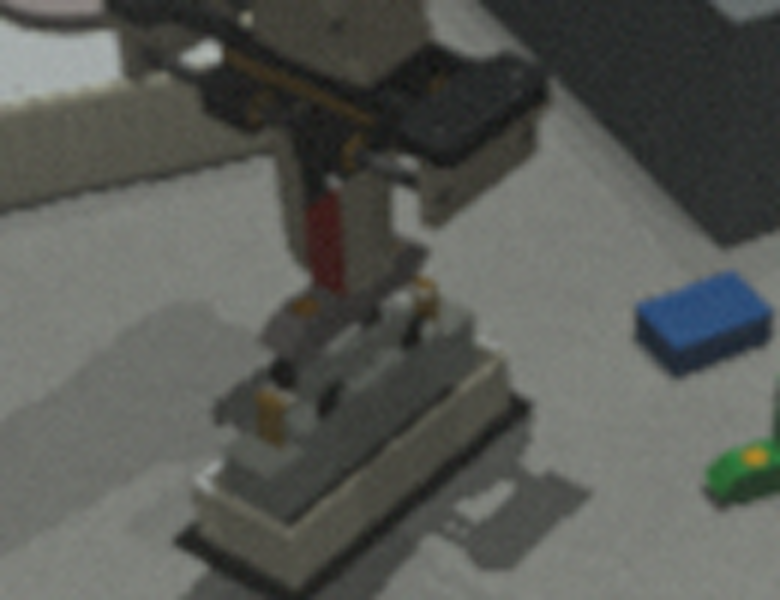

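The bar hangs right above the cradle. The cheeks are seen at (327,398), (285,372), (413,330) and (370,306), within 3 crop pixels (about 1 mm) of the projection for holder (0.544, 0.210). Next: a small trim and then a gentle descent.

Emit:
arm_command:
  deltas:
    - [[0.2,-0.5,5],[0,0,0.001],0]
    - [[0.2,-0.5,9],[0,0,0.001],0]
    - [[0.2,-0.5,11],[0,0,0.001],0]
    - [[0.2,-0.5,12],[0,0,0.001],0]
    - [[0.2,-0.5,13],[0,0,0.001],0]
    - [[0.2,-0.5,13],[0,0,0.001],0]

```text
time: 6.4
ee_pos: [0.5436, 0.2105, 0.1326]
tool_rot: [-0.0, -0.199, 0.98, -0.0]
ft_force: [-0.7, 0.5, -2.4]
opening: 0.0194
```

```bash
python3 -c "
from h import *
goto(.5443,.2103,.125,22.9);print(readout.get_state()['torque'])"
```

```text
t 6.4 pos [0.5436 0.2105 0.1326] F [-0.69  0.54 -2.41] open 0.0194 j7 1.46
shift [-0.5 -0.5  7.6] turn [-0.     -0.0002  0.0006]
[0.01991046 0.00789915 0.01473179]
```

Now slow steps; baseline Fz is about −2.4 N.

Emit:
arm_command:
  deltas:
    - [[-0.5,-0.3,1],[0,0,0],0]
    - [[-0.5,-0.3,2],[0,0,0],0]
    - [[-0.5,-0.3,3],[0,0,0],0]
    - [[-0.5,-0.3,4],[0,0,0],0]
    - [[-0.5,-0.3,4.5],[0,0,0],0]
    - [[-0.5,-0.3,5],[0,0,0],0]
    - [[-0.5,-0.3,5],[0,0,0],0]
  newtons: 60

```text
time: 7.1
ee_pos: [0.544, 0.2103, 0.128]
tool_rot: [-0.0, -0.199, 0.98, -0.0]
ft_force: [-3.4, -0.5, 3.7]
opening: 0.0196
```

Emit:
arm_command:
  deltas:
    - [[0,0,0.4],[0,0,0],0]
    - [[0,0,0.8],[0,0,0],0]
    - [[0,0,1.2],[0,0,0],0]
    - [[0,0,1.6],[0,0,0],0]
    - [[0,0,2],[0,0,0],0]
    - [[0,0,2],[0,0,0],0]

```text
time: 7.7
ee_pos: [0.5442, 0.2104, 0.1256]
tool_rot: [-0.0, -0.199, 0.98, -0.0]
ft_force: [-3.1, -1.9, 3.6]
opening: 0.0197
```

Contact: +6 N vertical and about −3.6 N along the bar, so the +x clip is loaded more. I'll shift the bar about 0.7 mm towards −x (tool +x) and go on.

Emit:
arm_command:
  deltas:
    - [[0.4,0,0],[0,0,0],0]
    - [[0.7,0,0],[0,0,0],0]
    - [[0.7,0,0.3],[0,0,0],0]
    - [[0.7,0,0.6],[0,0,0],0]
    - [[0.7,0,0.8],[0,0,0],0]
    - [[0.7,0,0.8],[0,0,0],0]

```text
time: 8.3
ee_pos: [0.5441, 0.2104, 0.1255]
tool_rot: [0.001, -0.199, 0.98, 0.0]
ft_force: [-2.1, -1.2, 6.0]
opening: 0.0196
```

```bash
python3 -c "
from h import *
goto(.5443,.2103,.115,22.9);print(readout.get_state()['torque'])"
```

```text
t 8.3 pos [0.5441 0.2104 0.1255] F [-2.06 -1.17  5.99] open 0.0196 j7 1.46
shift [-0.1 -0.1 10.5] turn [-0.      0.0015  0.0006]
[-0.13663258  0.38550269 -0.01843712]
```

Emit:
arm_command:
  deltas:
    - [[0.5,0,0.3],[0,0,0],0]
    - [[0.8,0,0.6],[0,0,0],0]
    - [[0.8,0,0.9],[0,0,0],0]
    - [[0.8,0,1.2],[0,0,0],0]
    - [[0.8,0,1.2],[0,0,0],0]

```text
time: 8.8
ee_pos: [0.5445, 0.2106, 0.125]
tool_rot: [0.002, -0.199, 0.98, 0.0]
ft_force: [-1.1, -0.3, 7.7]
opening: 0.0196
```

```bash
python3 -c "
from h import *
goto(.5443,.2103,.115,22.9);print(readout.get_state()['torque'])"
```

```text
t 8.8 pos [0.5445 0.2106 0.125 ] F [-1.08 -0.25  7.68] open 0.0196 j7 1.46
shift [ 0.3 -0.2 10. ] turn [0.     0.0044 0.0005]
[-0.14941381  0.25394559  0.00541496]
```

Emit:
arm_command:
  deltas:
    - [[0.2,0,0.4],[0,0.002,0],0]
    - [[0.4,0,0.8],[0,0.004,0],0]
    - [[0.4,0,1.2],[0,0.004,0],0]
    - [[0.4,0,1.6],[0,0.004,0],0]
    - [[0.4,0,1.6],[0,0.004,0],0]

```text
time: 9.3
ee_pos: [0.5451, 0.2109, 0.1241]
tool_rot: [0.002, -0.199, 0.98, 0.0]
ft_force: [-1.5, -0.5, 8.5]
opening: 0.0197
```

```bash
python3 -c "
from h import *
goto(.5443,.2103,.115,22.9);print(readout.get_state()['torque'])"
```

```text
t 9.3 pos [0.5451 0.2109 0.1241] F [-1.5  -0.5   8.46] open 0.0197 j7 1.46
shift [ 1.  -0.2  9.1] turn [0.0001 0.0032 0.0005]
[-0.05743833  0.13750546 -0.01165487]
```

Emit:
arm_command:
  deltas:
    - [[0.7,0,0.2],[0,0.002,0],0]
    - [[1.2,0,0.4],[0,0.003,0],0]
    - [[1.5,0,0.6],[0,0.003,0],0]
    - [[1.5,0,0.8],[0,0.003,0],0]
    - [[1.5,0,0.8],[0,0.003,0],0]

```text
time: 9.8
ee_pos: [0.5416, 0.2094, 0.121]
tool_rot: [-0.003, -0.199, 0.98, -0.001]
ft_force: [1.0, -0.4, -2.1]
opening: 0.0196
```

```bash
python3 -c "
from h import *
goto(.5443,.2103,.115,22.9);print(readout.get_state()['torque'])"
```

```text
t 9.8 pos [0.5416 0.2094 0.121 ] F [ 0.98 -0.41 -2.11] open 0.0196 j7 1.46
shift [-2.9 -0.2  6. ] turn [ 0.0001 -0.0057  0.0007]
[ 0.09770331 -0.08382804  0.02442352]
```

The force fell back to baseline with a 3 mm drop, so something let go. I need a look.

Run:
```python
from h import *
a=snap('top','t4');b=snap('side','s4')
goto(.5443,.2103,.115,22.9)
cv2.imwrite('pics/c6.png',np.vstack([cv2.resize(b['pixels'][113:168,175:255],None,fx=7,fy=7,interpolation=cv2.INTER_CUBIC)]))
```

```text
t 9.9 pos [0.5411 0.2091 0.1204] F [ 0.69  0.28 -3.56] open 0.0199 j7 1.46
shift [-3.5 -0.1  5.4] turn [ 0.0001 -0.0074  0.0006]
```

View pics/c6.png

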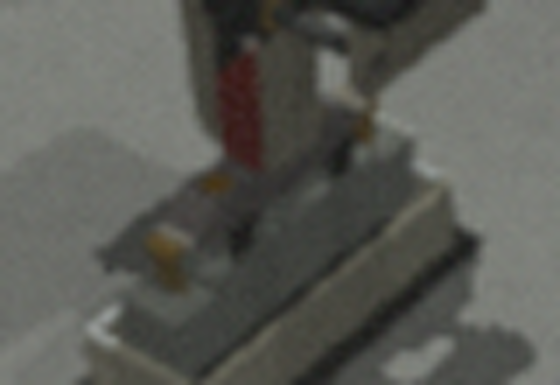

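The bar sits between the cheeks. The net vertical force is near baseline and the bar has shifted about 3 mm to −x, so clip a (+x) has probably snapped and clip b may not have. I'll recentre while pressing gently.

Emit:
arm_command:
  deltas:
    - [[-0.8,0,0],[0,-0.002,0],0]
    - [[-1.6,0,0.3],[0,-0.003,0],0]
    - [[-2.4,0,0.6],[0,-0.003,0],0]
    - [[-3,0,0.9],[0,-0.003,0],0]
    - [[-3,0,1.2],[0,-0.003,0],0]
    - [[-3,0,1.2],[0,-0.003,0],0]

```text
time: 10.5
ee_pos: [0.5432, 0.2099, 0.1196]
tool_rot: [-0.003, -0.199, 0.98, -0.001]
ft_force: [-0.7, -0.1, -5.0]
opening: 0.0197
```

```bash
python3 -c "
from h import *
goto(.5443,.2103,.115,22.9);print(readout.get_state()['torque'])"
```

```text
t 10.5 pos [0.5432 0.2099 0.1196] F [-0.65 -0.09 -5.02] open 0.0197 j7 1.46
shift [-1.2 -0.1  4.6] turn [-0.0001 -0.0058  0.0006]
[-0.09411716  0.25603308 -0.00040905]
```

The clips now pull down (−2.6 N beyond the weight). On down to the floor.

Emit:
arm_command:
  deltas:
    - [[-0.3,0,0.4],[0,-0.003,0],0]
    - [[-0.5,0,0.8],[0,-0.005,0],0]
    - [[-0.5,0,1.2],[0,-0.005,0],0]
    - [[-0.5,0,1.5],[0,-0.005,0],0]
    - [[-0.5,0,1.5],[0,-0.005,0],0]

```text
time: 11.0
ee_pos: [0.5441, 0.2103, 0.1185]
tool_rot: [0.0, -0.199, 0.98, -0.0]
ft_force: [-1.3, -1.0, -5.8]
opening: 0.0196
```

```bash
python3 -c "
from h import *
goto(.5443,.2103,.115,22.9);print(readout.get_state()['torque'])"
```

```text
t 11.0 pos [0.5441 0.2103 0.1185] F [-1.32 -1.02 -5.85] open 0.0196 j7 1.46
shift [-0.2 -0.1  3.5] turn [-0.0001  0.0003  0.0006]
[-0.09136363  0.3135628   0.0338683 ]
```

Emit:
arm_command:
  deltas:
    - [[0,0,0.4],[0,0,0],0]
    - [[0,0,0.8],[0,0,0],0]
    - [[0,0,1.2],[0,0,0],0]
    - [[0,0,1.2],[0,0,0],0]

```text
time: 11.4
ee_pos: [0.5443, 0.2104, 0.1174]
tool_rot: [0.0, -0.199, 0.98, 0.0]
ft_force: [-0.1, -0.9, -5.1]
opening: 0.0195
```

Emit:
arm_command:
  deltas:
    - [[0,0,0.4],[0,0,0],0]
    - [[0,0,0.8],[0,0,0],0]
    - [[0,0,0.8],[0,0,0],0]

```text
time: 11.7
ee_pos: [0.5444, 0.2104, 0.1166]
tool_rot: [0.001, -0.199, 0.98, 0.0]
ft_force: [-2.1, -1.4, -5.1]
opening: 0.0195
```

```bash
python3 -c "
from h import *
goto(.5443,.2103,.115,22.9);print(readout.get_state()['torque'])"
```

```text
t 11.7 pos [0.5444 0.2104 0.1166] F [-2.07 -1.37 -5.14] open 0.0195 j7 1.46
shift [ 0.1 -0.1  1.6] turn [-0.0001  0.001   0.0006]
[-0.11744518  0.35559739  0.00088107]
```

Emit:
arm_command:
  deltas:
    - [[0.3,0,0.4],[0,0,0],0]
    - [[0.4,0,0.8],[0,0,0],0]
    - [[0.4,0,1.0],[0,0,0],0]
    - [[0.4,0,1.0],[0,0,0],0]

```text
time: 12.1
ee_pos: [0.5439, 0.2103, 0.1157]
tool_rot: [0.0, -0.199, 0.98, 0.0]
ft_force: [-1.0, -0.8, -4.1]
opening: 0.0196
```

Emit:
arm_command:
  deltas:
    - [[0,0,0.4],[0,0,0],0]
    - [[0,0,0.8],[0,0,0],0]
    - [[0,0,0.8],[0,0,0],0]

```text
time: 12.4
ee_pos: [0.5439, 0.2102, 0.1157]
tool_rot: [0.001, -0.199, 0.98, 0.0]
ft_force: [-3.8, -1.7, 4.4]
opening: 0.0198
```

```bash
python3 -c "
from h import *
goto(.5443,.2103,.115,22.9);print(readout.get_state()['torque'])"
```

```text
t 12.4 pos [0.5439 0.2102 0.1157] F [-3.8  -1.72  4.41] open 0.0198 j7 1.46
shift [-0.4 -0.1  0.7] turn [-0.0002  0.001   0.0005]
[-0.40620479  1.02710185  0.0100521 ]
```

Floor felt at TCP z 0.1157 with a hard +8.5 N step. That puts the underside at 0.068, in range, and about 5 mm below the snap. I'll relax and open.

Emit:
arm_command:
  deltas:
    - [[0,0,-0.5],[0,0,0],0]
    - [[0,0,-0.5],[0,0,0],0]
    - [[0,0,-0.5],[0,0,0],0.35]
    - [[0,0,-0.5],[0,0,0],0.5]
    - [[0,0,-0.5],[0,0,0],0.5]
    - [[0,0,-0.5],[0,0,0],0.5]
    - [[0,0,-0.5],[0,0,0],0.5]

```text
time: 13.1
ee_pos: [0.5443, 0.2105, 0.1153]
tool_rot: [0.001, -0.199, 0.98, 0.0]
ft_force: [-0.7, -0.3, -0.7]
opening: 0.0463
```

Emit:
arm_command:
  deltas:
    - [[0,0,-10],[0,0,0],0.5]
    - [[0,0,-35],[0,0,0],0.5]
    - [[0,0,-70],[0,0,0],0.5]
    - [[0,0,-110],[0,0,0],0.5]
    - [[0,-40,-120],[0,0,0],0.5]
    - [[0,-90,-120],[0,0,0],0.5]
    - [[0,-130,-120],[0,0,0],0.5]
    - [[0,-160,-120],[0,0,0],0.5]

```text
time: 13.9
ee_pos: [0.6073, 0.0591, 0.2364]
tool_rot: [0.001, -0.197, 0.98, -0.001]
ft_force: [-0.5, -0.4, -0.5]
opening: 0.0467
```

Emit:
arm_command:
  deltas:
    - [[0,-30,0],[0,0,0],0.5]
    - [[0,-60,0],[0,0,0],0.5]
    - [[0,-80,0],[0,0,0],0.5]
    - [[0,-90,0],[0,0,0],0.5]
    - [[0,-90,0],[0,0,0],0.5]

```text
time: 14.4
ee_pos: [0.6415, -0.0217, 0.2356]
tool_rot: [0.001, -0.197, 0.98, -0.0]
ft_force: [-0.1, 0.4, -0.0]
opening: 0.0467
```

Run:
```python
from h import *
a=snap('top','t5');b=snap('side','s5')
goto(.5443,.2103,.115,22.9)
L=cv2.resize(a['pixels'][160:230,165:220],None,fx=7,fy=7,interpolation=cv2.INTER_CUBIC)
R=cv2.resize(b['pixels'][113:183,180:235],None,fx=7,fy=7,interpolation=cv2.INTER_CUBIC)
cv2.imwrite('pics/c7.png',np.hstack([L,R]))
```

```text
t 14.5 pos [ 0.6409 -0.0183  0.2356] F [0.38 0.4  0.33] open 0.0466 j7 1.9
shift [ -0.3 248.1 120.9] turn [0.0014 0.0014 0.0021]
```

View pics/c7.png

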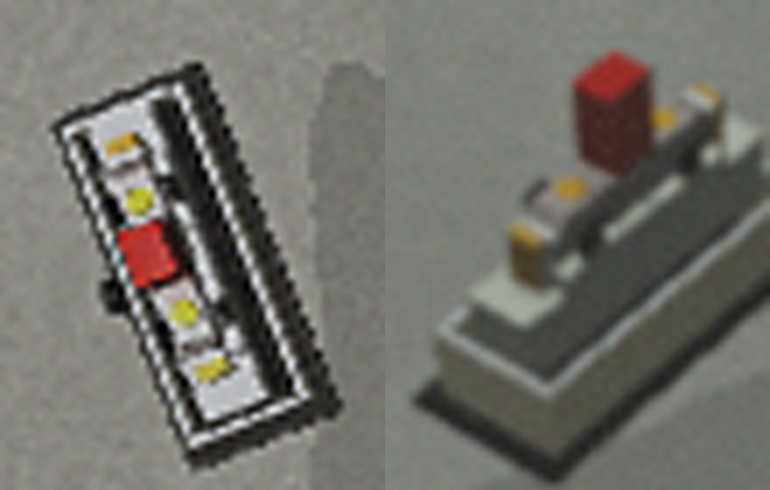

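Top crop (left): the bar is seated with dots at (138,200) and (185,312) and clips over both ends at (122,143) and (212,370). The side crop agrees. One numeric check of level and the bystanders, then I hand in.

Run:
```python
from h import *
a=load('t5');b=load('s5')
def tri(p,q):
    o1,d1=ray(a,*p);o2,d2=ray(b,*q); s=np.linalg.lstsq(np.stack([d1,-d2],1),o2-o1,rcond=None)[0]
    x,y=o1+d1*s[0],o2+d2*s[1]; return np.round((x+y)/2,4),round(np.linalg.norm(x-y),4)
A=lambda u,v:((u+.5)/7-.5+165,(v+.5)/7-.5+160); B=lambda u,v:((u-385+.5)/7-.5+180,(v+.5)/7-.5+113)
for t,s in [((138,200),(663,118)),((185,312),(570,188)),((122,143),(706,93)),((212,370),(525,230))]: print(tri(A(*t),B(*s)))
# bystanders: difference to first side picture below the arm
for n,m,(x0,y0,x1,y1) in [('s0','s5',(255,185,350,300)),('t0','t5',(280,130,400,245))]:
    d=cv2.absdiff(load(n)['pixels'],load(m)['pixels']).max(2)[y0:y1,x0:x1]; print(m,(d>60).sum())
hs=lambda c:cv2.inRange(cv2.cvtColor(c['pixels'],cv2.COLOR_BGR2HSV),(105,120,60),(130,255,255))
for n in('t0','t5'):
    k=cv2.connectedComponentsWithStats(hs(load(n))); print(n,[(np.round(c,1).tolist(),int(s[4])) for c,s in zip(k[3][1:],k[2][1:]) if s[4]>15])
s=readout.get_state();print(s['time'],s['ft_force'])
workorder.sign_off()
```

```text
(array([0.5707, 0.2223, 0.0882]), np.float64(0.0029))
(array([0.5202, 0.2007, 0.0891]), np.float64(0.0013))
(array([0.5954, 0.231 , 0.085 ]), np.float64(0.0009))
(array([0.4948, 0.1882, 0.088 ]), np.float64(0.0019))
s5 15
t5 1262
t0 [([191.9, 137.5], 201), ([324.3, 206.9], 47)]
t5 [([191.9, 137.5], 203), ([324.2, 206.9], 48)]
14.5 [0.37803437 0.40244315 0.33115365]
the job is handed in; nothing more can be done
```

The red bar is pressed into the holder with both clips over its ends. I let go of it, moved the gripper clear and handed the job in at 14.5 s; sign-off gives no verdict.

**Pressing:** The two clips probably did not snap at the same moment. The bar slipped about 3 mm toward −x as the first let go, so I recentred it while pressing on. The clips then pulled the bar down. The floor showed as a hard step of about 8.5 N, with the bar's underside at about 68 mm. The highest upward change I read was about 11 N, against the 35 N limit. The force is only read at the end of each call, so the peak at the snap itself was not seen.

**Last checks:**
- **Level:** the two dots on top of the bar triangulate to 88.2 and 89.1 mm. With the floor at 68 mm they should be at 88 mm, so the bar is level and seated within about 1 mm.
- **Centring:** the bar's middle measures (0.545, 0.2115), about 1 to 2 mm from the holder centre estimate of (0.544, 0.210). That is no finer than the cameras can tell.
- **Clips:** the last pictures appear to show both noses over the bar's ends; I had no direct reading of the clip angles.
- **Bystanders:** the blue bar and sample box did not move in the top view. The side view hardly changed around the blue and yellow bars. A top-view comparison over the other objects flagged 1,262 changed pixels. I put that down to the arm and its shadow crossing that area, but did not look into it further. The force reading was near zero at the end.

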